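# Open the tea box for self-service

## Task

Open the wooden tea box on the worktop with a fingertip: swing both hook catches outward, well clear of their pins, then push the lid up by its front lip and over past upright, until it rests open on its hinge stop by itself. Only push: grip and lift nothing, do not press hard, leave the box standing where it is and do not disturb the tableware round it.

Things in the scene. Friction and masses are not known exactly. Their poses are not given: they have to be found in the camera images.
- tea_box: Loose bamboo tea box with a clear window in its lid, about 2 kg, 140 (x) x 220 (y) mm outside, its rim at 85 mm, its closed lid's top at 100 mm. Origin: centre of its underside. Axes: z up, x from its front to its rear (hinge side), y to its left as one looks at its front; the front, with the catches and the lip, faces roughly the robot, -x.
- tea_lid (a joint): Lid: 0 closed, 1.92 fully open, leaning back on the hinge stop. It turns about the box's y axis through lid_hinge; 0.26 kg, 140 x 220 x 14 mm, nearly frictionless. It falls shut below about 1.5 rad and falls open by itself beyond. Closed, it is held by the two hooks, which sit over pins on its front edge.
- lid_hinge (a point): Point on the lid's hinge axis, middle of the rear rim: in the box frame 70 mm behind the origin, 85.5 mm up.
- lid_lip (a point): Centre of the steel finger lip in the middle of the lid front; moves with the lid. A flat plate 44 mm wide (y), 28 mm long, 4 mm thick, sloping outward and up at 45 degrees. Closed: in the box frame 79.5 mm before the origin, 102 mm up; its outer end is 10 mm farther out and 10 mm higher. Free space below and before it; a fingertip pointing steeply down and to the rear can push it up and back.
- hook_left (a joint): Left hook catch (box +y side): 0 hooked over its pin (starts within 0.1 of that), grows as its top swings outward (to box +y), 1.6 lying flat to the side. Clear of the pin from 0.3. A light push moves it (under 2 N at the knob) and it stays where it is left.
- hook_right (a joint): Right hook catch (box -y side), mirrored: grows as its top swings outward (to box -y); otherwise the same.
- hook_left_knob (a point): Centre of the left hook's thumb knob, a peg 12 mm across, 24 mm long, sticking out forward (box -x). Hooked: in the box frame 92 mm before the origin, 94 mm left, 101 mm up. The flat steel arm, 8 mm wide, has its pivot 51 mm straight below, on the front wall: the knob moves on an arc, outward and down. The pin lies 9 mm inward of the knob, 9 mm lower, and ends 85 mm before the box's origin.
- hook_right_knob (a point): Centre of the right hook's thumb knob, mirrored: 94 mm to the right; otherwise the same.
- glass_cup: Bystander: small clear glass cup, 72 mm across, 62 mm high; origin under its centre.
- saucer_glass: Bystander: clear glass saucer, 137 mm across, 16 mm high; origin under its centre.
- glass_mug: Bystander: clear glass mug with handle, 76 x 106 x 88 mm; origin under its centre.
- teaspoon: Bystander: teaspoon, 137 mm long; origin under its centre.
- shaker: Bystander: glass shaker with a grey cap, 44 mm across, 90 mm high; origin under its centre.

How it is judged (in metres and radians):
On the way, in this order (a step that is already met when the one before it is completed fails the run):
1. both hooks are swung clear of their pins (value of joint each of hook_left, hook_right above 0.6 rad), for 0.1 s.
2. the lid is past its over-center point (value of joint tea_lid above 1.6 rad), for 0.1 s.
At the end, for the whole second after the job is handed in: The lid rests open by itself at more than 1.8 rad (its stop is at 1.92) and is still; both hooks are swung outward by more than 0.6 rad; the box stands level within 30 mm of where it was (all of step 1 and value of joint tea_lid above 1.8 rad and velocity of joint tea_lid between -0.1 and 0.1 rad/s and distance of tea_box from where it was at the start of the episode below 0.03 m and angle between tea_box's own z axis and vertical below 0.05 rad and linear speed of tea_box below 0.02 m/s); the robot touches nothing.
It fails at once if the box, a hook or the lid is gripped or pressed with more than 25 N (contact force between the fingers and tea_box above 25 N).
It fails at once if the tea box is lifted or tipped (height (world z) of tea_box above 0.015 m or angle between tea_box's own z axis and vertical above 0.12 rad).
It fails at once if a bystander is moved more than 25 mm (distance of any of glass_cup, saucer_glass, glass_mug, teaspoon, shaker from where it was at the start of the episode above 0.025 m).
It also fails if it takes over 51 s, if anything falls off the work surface, if the arm or the gripper's body presses on something with over 40 N, if the wrist force passes 120 N, or if a joint passes its speed limit or range.

## Robot

A 6-joint arm with a two-finger parallel gripper is mounted at the origin on a cart in front of the work surface, level with it; the furniture and walls round the work are solid. World frame = base frame: x ahead of the robot, y to its left, z up, the work surface at z = 0. Lengths are in mm, angles in rad, forces in N, time in s.
With the tool pointing down it reaches from about 350 to 775 mm from the base axis. Payload 7.3 kg.
Tool frame: the origin (TCP) lies on the centre line of the jaws, within the pads' length; the fingertips stand 11 mm ahead of it and the grasp point (between the pads) lies 8 mm behind it; z points along the fingers, y is the direction in which the jaws open and shut (so a half turn about z gives the same grasp; the last joint's range is limited). The gripper opens to 92 mm and grips with 3 to 60 N. Pads are 19 mm wide; open, the fingers measure 130 mm over their backs; the gripper's body (75 mm by 190 mm) begins 47 mm behind the grasp point.
Start: joints at [1.182, 0.342, 1.524, -0, 1.275, -0.146], TCP at [126.206, 509.626, 212.841] pointing down, gripper open.
Joint ranges: [-2.53, 2.53], [-0.77, 2.02], [0.04, 2.7], [-1, 4.14], [0.28, 2.66], [-3.11, 3.11]. Speed limits (rad/s): [2.57, 2.57, 3.14, 3.14, 3.14, 3.14].

## Interface

Orientations are given as a unit quaternion [x, y, z, w].
In Python, from rig import robot gives the robot as it stands. The module is installed in compiled form; this text tells all that it offers.
- The arm moves only by the shell command python3 -m crank 'ROWS' [FORCE]. ROWS is JSON, a list of rows, each an object of numbers: "fingers": the closure, from 0 (fully open) to 1 (shut); "tx", "ty", "tz": the shift along the tool's x, y, z in mm; "spin": the turn about the tool's z in degrees. In form: [{"fingers": .., "tx": .., "ty": .., "tz": .., "spin": ..}, ...]. A call has 1 to 20 rows; each row is the pose to reach, as a shift and turn from the pose commanded when the call began, along the tool's axes at that moment; what a row does not reach only later rows make up. A row lasts 1/8 s, in which the tool goes at most 62.5 mm and 10.7 degrees, less where a joint would pass 70% of its speed; a pose out of reach is approached as far as the arm can. A call with a gripper value outside its range is refused whole. The fingers move at their own pace and stop on an object; FORCE is the grip in N (left out, the last holds). Time passes only in rows, so rows that repeat a pose let the fingers close. It gives the time, the measured TCP pose, the force and the opening at its end, in the units of the state.
- robot.observe(): the state, without advancing time (a new reading comes with each control period).
- robot.get_image(name): name is "scene" or "top" or "wrist"; returns (picture, depth): 400x640x3 uint8, red, green, blue; 400x640 float32, mm along the optical axis (not along the pixel's ray), 0 where there is no reading.
- robot.camera_info(name): a dict with "K" (3x3 intrinsics, pixels), "rvec" (rotation vector, rad) and "tvec" (3), from world to camera coordinates, as OpenCV has them; the wrist camera has in their place "T_tool_cam" (4x4, takes a point from camera to tool coordinates, whose origin is the TCP and whose axes are the flange's). Camera axes: x right, y down, z forward; pixel columns grow to the right and rows downward; lengths in mm; the calibration is good to about 2 mm. A picture is of the moment at which its call begins: read the wrist's pose just before it. camera_info takes no time and is no camera call.
- robot.close_job(): hands the job in, once; it reports no verdict.
The state is a dict: "clock": time; "joint_positions": joint angles; "qd": joint speeds; "tau": joint torques, N m; "ee_pos": TCP position; "eef_rot": TCP orientation; "ft_force": force on the tool from outside, world axes, zero at the start; "wrist_torque": the same for the moment, N m; "opening": opening from 0.0 (shut) to 1.0 (fully open).
Only numpy, scipy, OpenCV 4.12 (cv2) and the standard library are available. Lean on these libraries where they do the work, as an engineer would, in place of code of your own. Each camera call takes 0.05 s, during which the arm holds its last target. There are 200 camera calls.

## Working session

There is one attempt and no reset: what is moved stays moved. The work goes in short steps, Python scripts to look and compute and a shell command to move; the robot and the scene stay as the last step left them, time stands still between calls to the robot, and variables do not carry over. Pictures are saved under pics/ and viewed, about 8 in all and at most 12, crops included, and the job is handed in when it is done.

```bash
mkdir -p pics; cat > h.py <<'E'
import numpy as np, cv2
from rig import robot
from scipy.spatial.transform import Rotation as R
def cam(name):
    ci=robot.camera_info(name); K=np.array(ci["K"],float).reshape(3,3)
    if name=="wrist":
        o=robot.observe(); T=np.eye(4); T[:3,:3]=R.from_quat(o["eef_rot"]).as_matrix(); T[:3,3]=o["ee_pos"]
        return K,T@np.array(ci["T_tool_cam"]).reshape(4,4)
    M=np.eye(4); M[:3,:3]=cv2.Rodrigues(np.array(ci["rvec"],float))[0]; M[:3,3]=np.array(ci["tvec"]).ravel()
    return K,np.linalg.inv(M)
def ray(K,T,uv):
    d=T[:3,:3]@(np.linalg.inv(K)@[uv[0],uv[1],1]); return T[:3,3],d
def onz(K,T,uv,z):
    o,d=ray(K,T,uv); return o+d*(z-o[2])/d[2]
def pt(K,T,uv,dep):
    o,d=ray(K,T,uv); return o+d*dep
def proj(K,T,p):
    q=np.linalg.inv(T)@np.append(p,1); q=K@q[:3]; return q[:2]/q[2]
def tri(rs):
    A=0;b=0
    for o,d in rs:
        d=d/np.linalg.norm(d);P=np.eye(3)-np.outer(d,d);A=A+P;b=b+P@o
    return np.linalg.solve(A,b)
E
python3 - <<'E'
from h import *
for n in("scene","top"):
    im,d=robot.get_image(n); np.savez(f"{n}0.npz",im=im,d=d); cv2.imwrite(f"pics/{n}0.png",im[:,:,::-1])
    K,T=cam(n); print(n,K.tolist(),T.round(2).tolist())
print(robot.observe()); print(robot.camera_info("wrist"))
E
```

```text
scene [[374.856325014767, 0.0, 315.1962093379213], [0.0, 374.856325014767, 194.98487299632274], [0.0, 0.0, 1.0]] [[0.53, -0.53, 0.67, -240.26], [-0.85, -0.32, 0.42, -676.57], [-0.01, -0.79, -0.61, 825.83], [0.0, 0.0, 0.0, 1.0]]
top [[417.9498582739521, 0.0, 315.78190537312344], [0.0, 417.9498582739521, 205.88627037579937], [0.0, 0.0, 1.0]] [[0.02, -0.98, 0.18, 363.41], [-1.0, -0.01, 0.01, -171.81], [-0.01, -0.18, -0.98, 1349.93], [0.0, 0.0, 0.0, 1.0]]
{'clock': 0.1, 'joint_positions': array([ 1.18197013e+00,  3.42688081e-01,  1.52490135e+00,  3.54560403e-06,
        1.27539518e+00, -1.45972524e-01]), 'qd': array([ 5.61942585e-05, -1.28420448e-03, -3.96429138e-03, -9.24184573e-04,
        1.00509935e-03, -9.21246225e-05]), 'tau': array([ 2.17971479e-03, -4.31993115e+01, -2.44697535e+01,  7.20071350e-02,
        5.25620522e-02, -7.40709766e-05]), 'ee_pos': array([126.06959152, 509.25599271, 212.20331639]), 'eef_rot': array([ 1.21129143e-01,  9.92636513e-01, -6.70798495e-04, -1.85530296e-04]), 'ft_force': array([-0.53224987, -0.43332316, -0.36970504]), 'wrist_torque': array([-0.00656889,  0.02770355,  0.01177901]), 'opening': 0.999890896490495}
{'K': array([[329.43974193,   0.        , 325.19325542],
       [  0.        , 329.43974193, 203.93322863],
       [  0.        ,   0.        ,   1.        ]]), 'T_tool_cam': array([[-6.39375643e-04, -9.50330518e-01, -3.11241863e-01,
         8.52991864e+01],
       [ 9.99999712e-01, -7.34529781e-04,  1.88504872e-04,
         1.43542765e+00],
       [-4.07758350e-04, -3.11241653e-01,  9.50330715e-01,
        -1.72018127e+02],
       [ 0.00000000e+00,  0.00000000e+00,  0.00000000e+00,
         1.00000000e+00]])}
```

View pics/scene0.png

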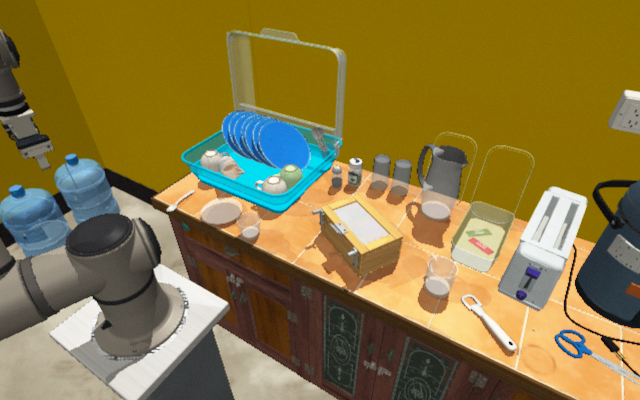

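View pics/top0.png

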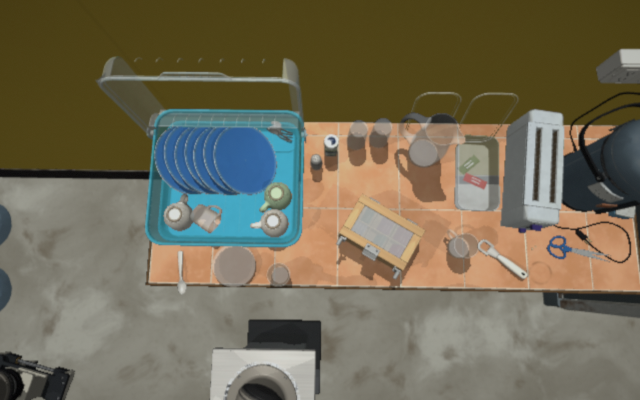

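The box sits at about (378,237) in the top view. Its front faces the robot, with hooks near (341,239) and (401,271) and the lip near (371,253). The mug is at (458,245) and the cup at (279,275). Next I'll measure the lid and view enlarged crops.

```bash
python3 - <<'E'
from h import *
z=np.load("top0.npz"); K,T=cam("top"); d=z["d"]
v,u=np.mgrid[:400,:640]
P=(np.linalg.inv(K)@np.stack([u.ravel(),v.ravel(),np.ones(u.size)]))*d.ravel(); W=(T[:3,:3]@P).T+T[:3,3]; W=W.reshape(400,640,3)
m=np.zeros((400,640),bool); m[185:295,325:435]=1
for lo,hi in((75,130),(92,106)):
    s=m&(W[...,2]>lo)&(W[...,2]<hi); r=cv2.minAreaRect(W[s][:,:2].astype(np.float32)); print(lo,s.sum(),r,np.median(W[s][:,2]), np.median(W[s],0))
print([ (n,W[b,a].round()) for n,a,b in(("mug",458,245),("cup",279,275),("counter",330,260))])
for n,(x0,y0,x1,y1) in {"top":(325,185,435,290),"scene":(305,180,415,285)}.items():
    im=np.load(n+"0.npz")["im"][y0:y1,x0:x1,::-1]; cv2.imwrite(f"pics/{n}c.png",cv2.resize(im,None,fx=5,fy=5,interpolation=cv2.INTER_CUBIC))
a=cv2.imread("pics/topc.png");b=cv2.imread("pics/scenec.png"); h=min(a.shape[0],b.shape[0]); cv2.imwrite("pics/both.png",cv2.resize(np.hstack([a[:h],b[:h]]),(800,int(800*h/1100))))
print(a.shape,b.shape)
E
```

```text
75 3654 ((502.0047607421875, -351.7992858886719), (220.5787353515625, 180.98965454101562), 60.065521240234375) 97.38354053980231 [ 509.06473241 -356.81138347   97.38354054]
92 3230 ((500.28253173828125, -350.809814453125), (220.34056091308594, 177.4706573486328), 60.197776794433594) 97.70497010092527 [ 511.00407937 -357.43186074   97.7049701 ]
[('mug', array([ 482., -614.,   11.])), ('cup', array([379., -45.,   9.])), ('counter', array([ 429., -207.,   -6.]))]
(525, 550, 3) (525, 550, 3)
```

View pics/both.png

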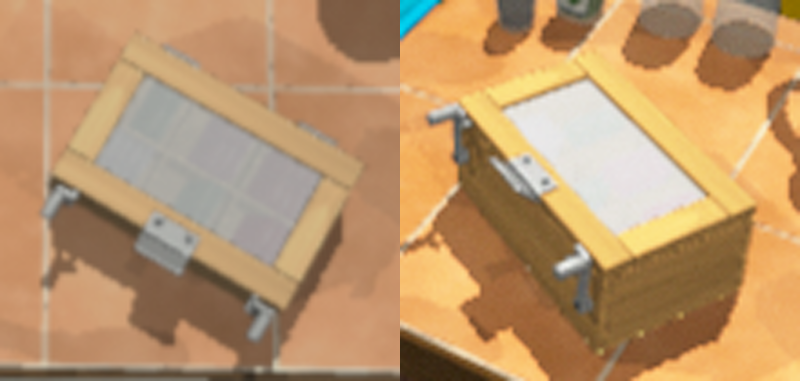

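The crop shows the left knob at (57,201) in the top view and (446,114) in the scene view. The right knob is at (261,320) and (572,264), and the lip is at (168,243) and (520,178). I'll triangulate these together with the lid corners.

```bash
python3 - <<'E'
from h import *
s=800/1100*5
Kt,Tt=cam("top");Ks,Ts=cam("scene")
C={"RL":((137,33),(580,52)),"FL":((50,180),(460,95)),"FR":((290,308),(607,270)),"RR":((363,163),(755,210)),"kL":((57,201),(446,114)),"kR":((261,320),(572,264)),"lip":((168,243),(520,178))}
X={}
for k,(a,b) in C.items():
    a=np.array(a)/s+[325,185]; b=(np.array(b)-[400,0])/s+[305,180]
    X[k]=tri([ray(Kt,Tt,a),ray(Ks,Ts,b)]); print(k,X[k].round(1),onz(Kt,Tt,a,100).round(1),onz(Ks,Ts,b,100).round(1))
c=np.mean([X[k] for k in("RL","FL","FR","RR")],0); v=(X["RL"]+X["FL"]-X["RR"]-X["FR"])[:2]; w=(X["RL"]+X["RR"]-X["FL"]-X["FR"])[:2]
print(c,np.degrees(np.arctan2(-v[0],v[1])),np.degrees(np.arctan2(w[1],w[0])),np.linalg.norm(v)/2,np.linalg.norm(w)/2)
yaw=np.arctan2(-v[0],v[1])
for k in X:
    e=X[k]-c; print(k,(e[0]*np.cos(yaw)+e[1]*np.sin(yaw)).round(1),(-e[0]*np.sin(yaw)+e[1]*np.cos(yaw)).round(1))
E
```

```text
RL [ 619.7 -293.9  102.6] [ 625.5 -301.7  100. ] [ 615.8 -286.2  100. ]
FL [ 501.  -231.   108.9] [ 500.6 -229.5  100. ] [ 511.9 -227.2  100. ]
FR [ 397.6 -422.   102.2] [ 399.2 -424.9  100. ] [ 397.5 -419.1  100. ]
RR [ 518.3 -487.3   94. ] [ 518.6 -487.6  100. ] [ 510.5 -487.3  100. ]
kL [ 482.  -233.8  104.2] [ 483.4 -235.3  100. ] [ 485.  -229.9  100. ]
kR [ 387.8 -398.4  104.1] [ 389.2 -401.2  100. ] [ 389.7 -394.9  100. ]
lip [ 448.2 -323.2  103.8] [ 450.3 -326.3  100. ] [ 449.5 -318.9  100. ]
[ 509.15919478 -358.54559819  101.90898419] -28.06086709580641 -28.173120352753813 217.80380045731343 135.76697528197693
RL 67.2 109.1
FL -67.2 108.8
FR -68.6 -108.5
RR 68.6 -109.3
kL -82.7 97.3
kR -88.4 -92.2
lip -70.5 2.5
```

```bash
python3 -m crank '[{"fingers":1,"tx":-333,"ty":-288,"tz":-40},{"fingers":1,"tx":-333,"ty":-288,"tz":-40},{"fingers":1,"tx":-333,"ty":-288,"tz":-40},{"fingers":1,"tx":-333,"ty":-288,"tz":-40},{"fingers":1,"tx":-333,"ty":-288,"tz":-40},{"fingers":1,"tx":-333,"ty":-288,"tz":-40},{"fingers":1,"tx":-333,"ty":-288,"tz":-40},{"fingers":1,"tx":-333,"ty":-288,"tz":-40,"spin":14},{"fingers":1,"tx":-454,"ty":-718,"tz":-40,"spin":14},{"fingers":1,"tx":-454,"ty":-718,"tz":-40,"spin":14},{"fingers":1,"tx":-454,"ty":-718,"tz":-40,"spin":14},{"fingers":1,"tx":-454,"ty":-718,"tz":-40,"spin":14},{"fingers":1,"tx":-454,"ty":-718,"tz":-40,"spin":14},{"fingers":1,"tx":-454,"ty":-718,"tz":-40,"spin":14},{"fingers":1,"tx":-454,"ty":-718,"tz":-40,"spin":14},{"fingers":1,"tx":-454,"ty":-718,"tz":-40,"spin":14},{"fingers":1,"tx":-454,"ty":-718,"tz":-40,"spin":14}]' 10
python3 - <<'E'
from h import *
o=robot.observe();print(o["ee_pos"],R.from_quat(o["eef_rot"]).as_matrix().round(3).tolist(),o["opening"],o["clock"],o["qd"].round(2))
K,T=cam("wrist"); im,d=robot.get_image("wrist"); np.savez("w1.npz",im=im,d=d,K=K,T=T); cv2.imwrite("pics/w1.png",im[:,:,::-1])
E
```

```text
[126.06959152 509.25599271 212.20331639] [[-0.971, 0.24, -0.001], [0.24, 0.971, -0.001], [0.0, -0.001, -1.0]] 0.999890896490495 0.1 [ 0. -0. -0. -0.  0. -0.]$[0]: bad value
```

View pics/w1.png

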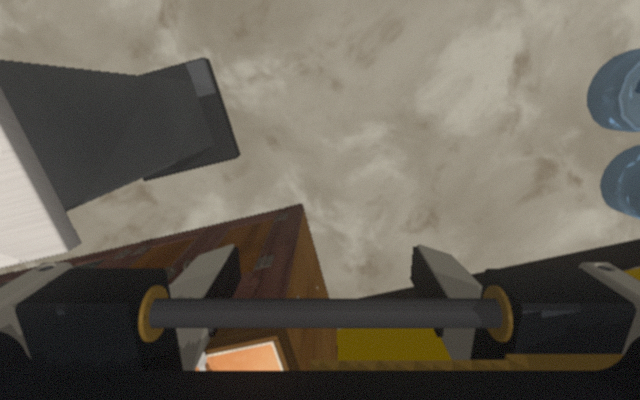

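The call was refused because every key must be present, and this picture still shows the start pose with nothing useful. I'm re-issuing the move with full rows.

```bash
python3 -m crank '[{"fingers":1,"tx":-333,"ty":-288,"tz":-40,"spin":0},{"fingers":1,"tx":-333,"ty":-288,"tz":-40,"spin":0},{"fingers":1,"tx":-333,"ty":-288,"tz":-40,"spin":0},{"fingers":1,"tx":-333,"ty":-288,"tz":-40,"spin":0},{"fingers":1,"tx":-333,"ty":-288,"tz":-40,"spin":0},{"fingers":1,"tx":-333,"ty":-288,"tz":-40,"spin":0},{"fingers":1,"tx":-333,"ty":-288,"tz":-40,"spin":0},{"fingers":1,"tx":-333,"ty":-288,"tz":-40,"spin":14},{"fingers":1,"tx":-454,"ty":-718,"tz":-40,"spin":14},{"fingers":1,"tx":-454,"ty":-718,"tz":-40,"spin":14},{"fingers":1,"tx":-454,"ty":-718,"tz":-40,"spin":14},{"fingers":1,"tx":-454,"ty":-718,"tz":-40,"spin":14},{"fingers":1,"tx":-454,"ty":-718,"tz":-40,"spin":14},{"fingers":1,"tx":-454,"ty":-718,"tz":-40,"spin":14},{"fingers":1,"tx":-454,"ty":-718,"tz":-40,"spin":14},{"fingers":1,"tx":-454,"ty":-718,"tz":-40,"spin":14},{"fingers":1,"tx":-454,"ty":-718,"tz":-40,"spin":14}]' 10
python3 - <<'E'
from h import *
o=robot.observe();print(o["ee_pos"],R.from_quat(o["eef_rot"]).as_matrix().round(3).tolist(),o["opening"],o["clock"],o["qd"].round(2))
K,T=cam("wrist"); im,d=robot.get_image("wrist"); np.savez("w1.npz",im=im,d=d,K=K,T=T); cv2.imwrite("pics/w2.png",im[:,:,::-1])
E
```

```text
clock: 2.28
ee_pos: [393.9, -296.3, 252.2]
eef_rot: [0.242, 0.97, 0.001, -0.001]
ft_force: [0.9, 0.7, -0.3]
opening: 0.006
[ 393.9271535  -296.2966535   252.20463657] [[-0.883, 0.469, -0.001], [0.469, 0.883, 0.001], [0.001, 0.001, -1.0]] 0.0057443867602603085 2.275 [ 0.03 -0.03  0.02  0.    0.    0.  ]
```

View pics/w2.png

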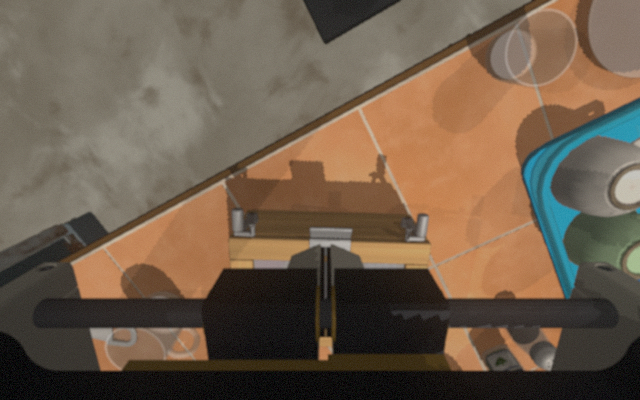

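The view shows the box almost square to the tool. The right knob is at (239,223), the left knob at (420,226), the lip at (330,236) and the lid front edge at row ~240.

```bash
python3 - <<'E'
from h import *
z=np.load("w1.npz"); K,T,d,im=z["K"],z["T"],z["d"],z["im"]
x0,y0,x1,y1=215,190,445,275
cv2.imwrite("pics/w2c.png",cv2.resize(im[y0:y1,x0:x1,::-1],None,fx=3.4,fy=3.4,interpolation=cv2.INTER_CUBIC))
c=np.array([509.2,-358.5]);ya=np.radians(-28)
def box(p): e=p[:2]-c; return np.array([e[0]*np.cos(ya)+e[1]*np.sin(ya),-e[0]*np.sin(ya)+e[1]*np.cos(ya),p[2]]).round(1)
for n,a,b in(("kR",239,222),("kL",420,226),("kRb",238,214),("kLb",422,217),("lip",330,234),("lidL",429,255),("lidR",231,255),("tip",326,258),("tip2",300,258),("tip3",350,258),("front",330,220)):
    D=d[b,a]; print(n,D.round(1),"box/depth",box(pt(K,T,(a,b),D)),"z100",box(onz(K,T,(a,b),100)))
E
```

```text
kR 341.6 box/depth [-92.8 -87.1 105.2] z100 [-90.7 -88.5 100. ]
kL 342.7 box/depth [-88.4 100.9 105.7] z100 [-86.1 102.7 100. ]
kRb 338.3 box/depth [-101.8  -87.2  105.8] z100 [-99.7 -88.9 100. ]
kLb 339.1 box/depth [-98.5 101.9 106.2] z100 [-96.2 103.9 100. ]
lip 346.2 box/depth [-79.1   7.3 104.9] z100 [-77.    7.4 100. ]
lidL 360.9 box/depth [-51.4 116.   98.7] z100 [-52.  115.5 100. ]
lidR 359.9 box/depth [ -51.9 -100.6   99.3] z100 [ -52.2 -100.4  100. ]
tip 161.2 box/depth [-141.3    2.5  279.3] z100 [-48.5   3.2 100. ]
tip2 157.9 box/depth [-142.8  -10.   282.2] z100 [-48.5 -25.3 100. ]
tip3 157.3 box/depth [-143.1   13.9  282.8] z100 [-48.5  29.4 100. ]
front 413.1 box/depth [-69.2   8.4  37.8] z100 [-92.9   7.4 100. ]
```

View pics/w2c.png

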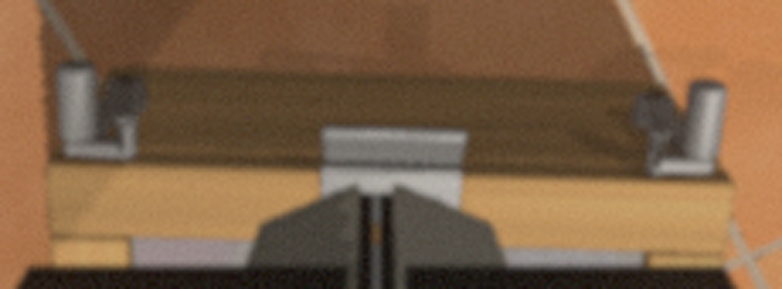

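The wrist view puts the box about 5 to 7 mm further left, with yaw about -29.3°. I'm lowering the fingers inboard of the left knob.

```bash
python3 -m crank '[{"fingers":1,"tx":-30,"ty":62,"tz":0,"spin":1.3},{"fingers":1,"tx":-30,"ty":62,"tz":0,"spin":1.3},{"fingers":1,"tx":-30,"ty":62,"tz":50,"spin":1.3},{"fingers":1,"tx":-30,"ty":62,"tz":90,"spin":1.3},{"fingers":1,"tx":-30,"ty":62,"tz":120,"spin":1.3},{"fingers":1,"tx":-30,"ty":62,"tz":145,"spin":1.3},{"fingers":1,"tx":-30,"ty":62,"tz":163,"spin":1.3},{"fingers":1,"tx":-30,"ty":62,"tz":163,"spin":1.3}]'
python3 - <<'E'
from h import *
K,T=cam("wrist"); im,d=robot.get_image("wrist"); cv2.imwrite("pics/w3.png",im[:,:,::-1])
print(robot.observe()["ft_force"])
E
```

```text
clock: 3.32
ee_pos: [448.8, -254.2, 89.1]
eef_rot: [0.251, 0.968, 0.001, -0.001]
ft_force: [-0.2, 0.1, -0.5]
opening: 0.006
[0.52448292 0.09954918 0.29359281]
```

View pics/w3.png

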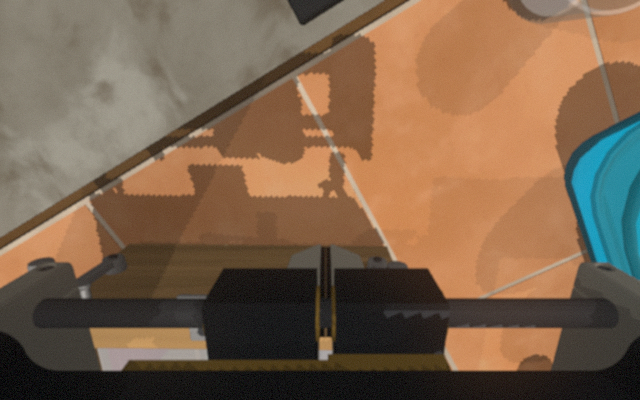

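The left knob shows at (378,262), just right of the fingers (right edge ~360), with no contact. I'm pushing outward.

```bash
python3 -m crank '[{"fingers":1,"tx":0,"ty":10,"tz":0,"spin":0},{"fingers":1,"tx":0,"ty":18,"tz":0,"spin":0},{"fingers":1,"tx":0,"ty":26,"tz":0,"spin":0},{"fingers":1,"tx":0,"ty":34,"tz":0,"spin":0},{"fingers":1,"tx":0,"ty":42,"tz":0,"spin":0},{"fingers":1,"tx":0,"ty":50,"tz":0,"spin":0},{"fingers":1,"tx":0,"ty":58,"tz":0,"spin":0},{"fingers":1,"tx":0,"ty":66,"tz":0,"spin":0},{"fingers":1,"tx":0,"ty":68,"tz":0,"spin":0}]'
python3 -m crank '[{"fingers":1,"tx":0,"ty":-6,"tz":0,"spin":0},{"fingers":1,"tx":0,"ty":-6,"tz":-60,"spin":0},{"fingers":1,"tx":10,"ty":-60,"tz":-80,"spin":0},{"fingers":1,"tx":10,"ty":-115,"tz":-80,"spin":0},{"fingers":1,"tx":10,"ty":-130,"tz":-80,"spin":0},{"fingers":1,"tx":10,"ty":-130,"tz":-80,"spin":0}]'
python3 - <<'E'
from h import *
K,T=cam("wrist"); im,d=robot.get_image("wrist"); cv2.imwrite("pics/w4.png",im[:,:,::-1]);np.savez("w4.npz",im=im,d=d,K=K,T=T)
print(robot.observe()["ft_force"])
E
```

```text
clock: 4.5
ee_pos: [483.2, -195.8, 89.7]
eef_rot: [0.252, 0.968, 0.0, -0.0]
ft_force: [-0.3, -0.5, -0.2]
opening: 0.007
clock: 5.25
ee_pos: [410.1, -305.6, 169.5]
eef_rot: [0.253, 0.967, 0.0, -0.0]
ft_force: [-0.6, -0.0, -0.2]
opening: 0.006
[-0.15119142  0.14754481  0.21357763]
```

View pics/w4.png

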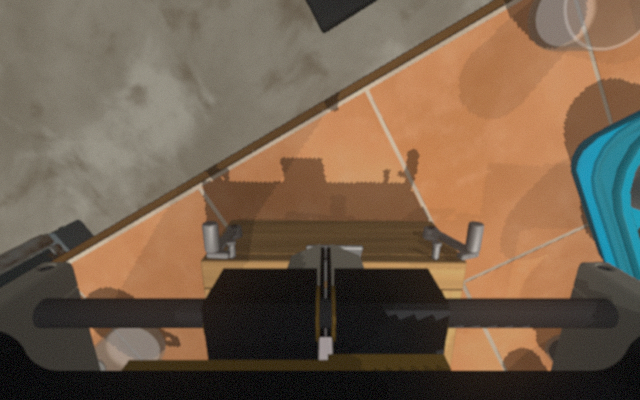

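The left hook has swung out, with its knob now at (475,238). The right knob is still hooked at (211,238). Same push on the right.

```bash
python3 -m crank '[{"fingers":1,"tx":-10,"ty":-48,"tz":0,"spin":0},{"fingers":1,"tx":-10,"ty":-48,"tz":30,"spin":0},{"fingers":1,"tx":-10,"ty":-48,"tz":60,"spin":0},{"fingers":1,"tx":-10,"ty":-48,"tz":80,"spin":0},{"fingers":1,"tx":-10,"ty":-58,"tz":80,"spin":0},{"fingers":1,"tx":-10,"ty":-66,"tz":80,"spin":0},{"fingers":1,"tx":-10,"ty":-74,"tz":80,"spin":0},{"fingers":1,"tx":-10,"ty":-82,"tz":80,"spin":0},{"fingers":1,"tx":-10,"ty":-90,"tz":80,"spin":0},{"fingers":1,"tx":-10,"ty":-98,"tz":80,"spin":0},{"fingers":1,"tx":-10,"ty":-106,"tz":80,"spin":0},{"fingers":1,"tx":-10,"ty":-112,"tz":80,"spin":0},{"fingers":1,"tx":-10,"ty":-116,"tz":80,"spin":0},{"fingers":1,"tx":-10,"ty":-116,"tz":80,"spin":0}]'
python3 -m crank '[{"fingers":1,"tx":0,"ty":6,"tz":0,"spin":0},{"fingers":1,"tx":0,"ty":6,"tz":-60,"spin":0},{"fingers":1,"tx":30,"ty":60,"tz":-80,"spin":0},{"fingers":1,"tx":30,"ty":116,"tz":-80,"spin":0},{"fingers":1,"tx":30,"ty":123,"tz":-80,"spin":0},{"fingers":1,"tx":30,"ty":123,"tz":-80,"spin":0}]'
python3 - <<'E'
from h import *
K,T=cam("wrist"); im,d=robot.get_image("wrist"); cv2.imwrite("pics/w5.png",im[:,:,::-1]);np.savez("w5.npz",im=im,d=d,K=K,T=T)
print(robot.observe()["ft_force"])
E
```

```text
clock: 7.05
ee_pos: [362.8, -411.3, 89.7]
eef_rot: [0.252, 0.968, 0.0, -0.0]
ft_force: [0.2, 0.5, -0.4]
opening: 0.004
clock: 7.8
ee_pos: [397.1, -288.8, 169.9]
eef_rot: [0.251, 0.968, -0.0, 0.0]
ft_force: [0.5, -0.2, -0.0]
opening: 0.01
[ 0.07451332 -0.17869177  0.50330033]
```

View pics/w5.png

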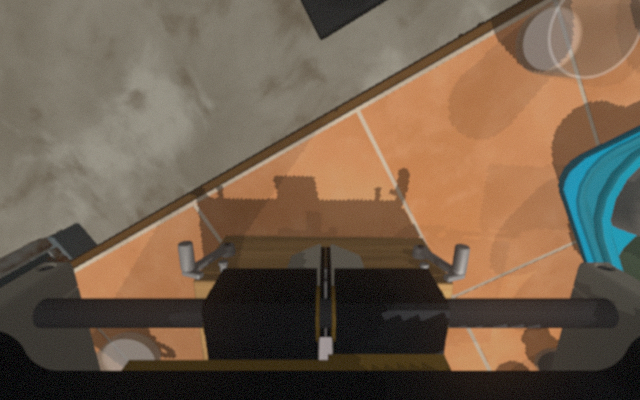

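Both hooks are out: the right knob is at (186,258) and the left at (460,260). Now I'll check their angles and work out the lid-push path.

```bash
cat > path.py <<'E'
from h import *
C=np.array([511.8,-353.6]);ya=np.radians(-29.3)
def box(p): e=np.array(p)[:2]-C; return np.array([e[0]*np.cos(ya)+e[1]*np.sin(ya),-e[0]*np.sin(ya)+e[1]*np.cos(ya),p[2]]).round(1)
E
python3 - <<'E'
from path import *
z=np.load("w5.npz")
for n,uv in(("R",(187,258)),("L",(460,260))):
    D=np.median(z["d"][uv[1]-1:uv[1]+2,uv[0]-1:uv[0]+2]); p=box(pt(z["K"],z["T"],uv,D)); print(n,p,"angle",np.degrees(np.arctan2(abs(p[1]-2)-94,p[2]-6-50)))
H=np.array([70,85.5]); s=2**-.5
e=np.array([-69.5,92.]);o=np.array([-89.5,112.]);n=np.array([-1,-1])*s*2
def seg(a,b):return a+np.linspace(0,1,60)[:,None]*(b-a)
poly=np.vstack([seg(o+n,e+n),seg(o+n,o-n),seg(o-n,e-n),seg(np.array([-70,86.]),np.array([-70,100.])),seg(np.array([-70,86.]),np.array([70,86.])),seg(np.array([-70,100.]),np.array([70,100.]))])-H
for t in np.arange(0,1.8,.1):
    M=np.array([[np.cos(t),np.sin(t)],[-np.sin(t),np.cos(t)]]); Q=poly@M.T+H   # -x -> +z
    P=Q[0]; zt=P[1]-np.interp(t,[0,.5,.9,2],[20,20,12,12]); xf=Q[Q[:,1]>=zt][:,0].min()
    print(t.round(2),"P",P.round(),"TCP x,z",(xf-9.5).round(1),(zt+11).round(1))
o=robot.observe();print(box(o["ee_pos"]))
E
```

```text
R [ -92.7 -109.9  102.5] angle 21.054022776985782
L [-91.7 110.8 102.7] angle 17.584267031102016
0.0 P [-91. 111.] TCP x,z -100.4 101.6
0.1 P [-88. 127.] TCP x,z -97.1 117.5
0.2 P [-83. 142.] TCP x,z -92.2 133.1
0.3 P [-76. 157.] TCP x,z -85.8 148.0
0.4 P [-68. 171.] TCP x,z -77.9 162.3
0.5 P [-59. 185.] TCP x,z -68.7 175.7
0.6 P [-49. 197.] TCP x,z -58.1 190.1
0.7 P [-37. 208.] TCP x,z -46.4 203.4
0.8 P [-24. 218.] TCP x,z -33.8 215.4
0.9 P [-10. 227.] TCP x,z -21.2 226.1
1.0 P [  4. 234.] TCP x,z -7.9 233.5
1.1 P [ 19. 240.] TCP x,z 6.0 239.3
1.2 P [ 35. 245.] TCP x,z 20.4 243.6
1.3 P [ 51. 247.] TCP x,z 35.0 246.3
1.4 P [ 67. 248.] TCP x,z 49.6 247.3
1.5 P [ 84. 248.] TCP x,z 63.8 246.8
1.6 P [100. 246.] TCP x,z 77.7 244.6
1.7 P [116. 242.] TCP x,z 90.5 240.8
[-131.7   -0.4  169.7]
```

The check disagrees with the plan: the knobs only reached about y=±110 mm, or 0.33 rad. The finger must have slipped past them. I'll read the finger's real shape from the wrist depth.

```bash
python3 - <<'E'
from path import *
z=np.load("w5.npz"); ci=robot.camera_info("wrist");K=z["K"];TC=np.array(ci["T_tool_cam"])
def g(rs,cs):
  for v in rs:
    print(v,[ (u,*pt(K,TC,(u,v),z["d"][v,u]).round().astype(int)) for u in cs])
g(range(244,270,3),(292,305,315,320,325,330,336,345,358))
im=z["im"][200:290,250:400,::-1]; cv2.imwrite("pics/f.png",cv2.resize(im,None,fx=5,fy=5,interpolation=cv2.INTER_CUBIC))
E
```

```text
244 [(292, np.int64(-62), np.int64(-34), np.int64(144)), (305, np.int64(-62), np.int64(-20), np.int64(143)), (315, np.int64(-62), np.int64(-9), np.int64(143)), (320, np.int64(12), np.int64(-1), np.int64(-15)), (325, np.int64(-62), np.int64(1), np.int64(144)), (330, np.int64(-62), np.int64(6), np.int64(144)), (336, np.int64(-62), np.int64(13), np.int64(143)), (345, np.int64(-62), np.int64(22), np.int64(144)), (358, np.int64(-62), np.int64(36), np.int64(145))]
247 [(292, np.int64(-61), np.int64(-33), np.int64(135)), (305, np.int64(-62), np.int64(-19), np.int64(136)), (315, np.int64(12), np.int64(-4), np.int64(-18)), (320, np.int64(12), np.int64(-1), np.int64(-18)), (325, np.int64(11), np.int64(1), np.int64(-15)), (330, np.int64(10), np.int64(4), np.int64(-15)), (336, np.int64(12), np.int64(7), np.int64(-17)), (345, np.int64(-62), np.int64(22), np.int64(137)), (358, np.int64(-63), np.int64(35), np.int64(138))]
250 [(292, np.int64(-62), np.int64(-32), np.int64(129)), (305, np.int64(12), np.int64(-9), np.int64(-21)), (315, np.int64(12), np.int64(-4), np.int64(-22)), (320, np.int64(12), np
[... 2291 characters left out ...]
6)), (325, np.int64(9), np.int64(1), np.int64(-32)), (330, np.int64(10), np.int64(4), np.int64(-34)), (336, np.int64(12), np.int64(6), np.int64(-37)), (345, np.int64(12), np.int64(10), np.int64(-37)), (358, np.int64(12), np.int64(16), np.int64(-38))]
268 [(292, np.int64(37), np.int64(-9), np.int64(-85)), (305, np.int64(37), np.int64(-5), np.int64(-84)), (315, np.int64(37), np.int64(-2), np.int64(-85)), (320, np.int64(10), np.int64(-1), np.int64(-36)), (325, np.int64(8), np.int64(1), np.int64(-32)), (330, np.int64(11), np.int64(3), np.int64(-38)), (336, np.int64(37), np.int64(4), np.int64(-85)), (345, np.int64(37), np.int64(7), np.int64(-85)), (358, np.int64(38), np.int64(11), np.int64(-86))]
```

View pics/f.png

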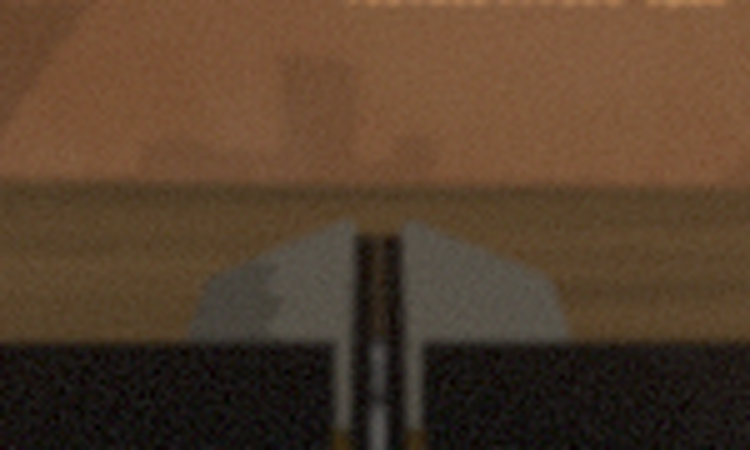

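The crop shows the finger's front face (x≈+12 in tool axes) ending near row 244. Depth puts that about 14 mm *behind* the TCP, so the closed tip stands ~25 mm higher than I assumed. That explains the slip. I'll cross-check numerically with the scene camera.

```bash
python3 - <<'E'
from path import *
o=robot.observe(); p=o["ee_pos"]; Rm=R.from_quat(o["eef_rot"]).as_matrix()
v,u=np.mgrid[:400,:640]
for n in("scene","top"):
    K,T=cam(n); im,d=robot.get_image(n)
    P=(np.linalg.inv(K)@np.stack([u.ravel(),v.ravel(),np.ones(u.size)]))*d.ravel(); W=(T[:3,:3]@P).T+T[:3,3]
    L=(W-p)@Rm
    s=(abs(L[:,0])<25)&(abs(L[:,1])<30)&(L[:,2]>-80)&(L[:,2]<50)&(d.ravel()>0)
    Q=L[s]; print(n,s.sum())
    h=np.histogram(Q[:,2],np.arange(-80,51,5)); print(list(zip(h[1].astype(int).tolist(),h[0].tolist())))
    for a in range(-60,30,10):
        q=Q[(Q[:,2]>=a)&(Q[:,2]<a+10)]
        if len(q): print(a,np.percentile(q[:,0],[2,98]).round(1),np.percentile(q[:,1],[2,98]).round(1))
E
```

```text
scene 88
[(-80, 0), (-75, 0), (-70, 0), (-65, 0), (-60, 4), (-55, 10), (-50, 14), (-45, 10), (-40, 15), (-35, 16), (-30, 9), (-25, 7), (-20, 3), (-15, 0), (-10, 0), (-5, 0), (0, 0), (5, 0), (10, 0), (15, 0), (20, 0), (25, 0), (30, 0), (35, 0), (40, 0), (45, 0)]
-60 [ 5.9 10.4] [-17.9   6.1]
-50 [ 1.7 10.7] [-17.6  14.3]
-40 [ 1.6 10.8] [-16.8  16.7]
-30 [ 1.2 10.8] [-15.   14.2]
-20 [7.6 9.8] [4.  5.6]
top 0
[(-80, 0), (-75, 0), (-70, 0), (-65, 0), (-60, 0), (-55, 0), (-50, 0), (-45, 0), (-40, 0), (-35, 0), (-30, 0), (-25, 0), (-20, 0), (-15, 0), (-10, 0), (-5, 0), (0, 0), (5, 0), (10, 0), (15, 0), (20, 0), (25, 0), (30, 0), (35, 0), (40, 0), (45, 0)]
```

Confirmed: the scene camera also puts the closed tip about 15 mm behind the TCP, with half-width ~17 and half-thickness ~10. I'm redoing both hooks about 32 mm lower.

```bash
python3 -m crank '[{"fingers":1,"tx":-30,"ty":60,"tz":0,"spin":0},{"fingers":1,"tx":-30,"ty":70,"tz":30,"spin":0},{"fingers":1,"tx":-30,"ty":70,"tz":70,"spin":0},{"fingers":1,"tx":-30,"ty":70,"tz":100,"spin":0},{"fingers":1,"tx":-30,"ty":70,"tz":113,"spin":0},{"fingers":1,"tx":-30,"ty":80,"tz":113,"spin":0},{"fingers":1,"tx":-30,"ty":88,"tz":113,"spin":0},{"fingers":1,"tx":-30,"ty":96,"tz":113,"spin":0},{"fingers":1,"tx":-30,"ty":104,"tz":113,"spin":0},{"fingers":1,"tx":-30,"ty":112,"tz":113,"spin":0},{"fingers":1,"tx":-30,"ty":120,"tz":113,"spin":0},{"fingers":1,"tx":-30,"ty":124,"tz":113,"spin":0},{"fingers":1,"tx":-30,"ty":124,"tz":113,"spin":0},{"fingers":1,"tx":-30,"ty":118,"tz":113,"spin":0},{"fingers":1,"tx":-30,"ty":118,"tz":60,"spin":0},{"fingers":1,"tx":-20,"ty":80,"tz":10,"spin":0},{"fingers":1,"tx":-20,"ty":20,"tz":0,"spin":0},{"fingers":1,"tx":-30,"ty":-40,"tz":0,"spin":0},{"fingers":1,"tx":-30,"ty":-70,"tz":0,"spin":0},{"fingers":1,"tx":-30,"ty":-70,"tz":0,"spin":0}]'
python3 -m crank '[{"fingers":1,"tx":0,"ty":0,"tz":30,"spin":0},{"fingers":1,"tx":0,"ty":0,"tz":70,"spin":0},{"fingers":1,"tx":0,"ty":0,"tz":100,"spin":0},{"fingers":1,"tx":0,"ty":0,"tz":113,"spin":0},{"fingers":1,"tx":0,"ty":-10,"tz":113,"spin":0},{"fingers":1,"tx":0,"ty":-18,"tz":113,"spin":0},{"fingers":1,"tx":0,"ty":-26,"tz":113,"spin":0},{"fingers":1,"tx":0,"ty":-34,"tz":113,"spin":0},{"fingers":1,"tx":0,"ty":-42,"tz":113,"spin":0},{"fingers":1,"tx":0,"ty":-50,"tz":113,"spin":0},{"fingers":1,"tx":0,"ty":-54,"tz":113,"spin":0},{"fingers":1,"tx":0,"ty":-54,"tz":113,"spin":0},{"fingers":1,"tx":0,"ty":-48,"tz":113,"spin":0},{"fingers":1,"tx":0,"ty":-48,"tz":60,"spin":0},{"fingers":1,"tx":30,"ty":0,"tz":10,"spin":0},{"fingers":1,"tx":30,"ty":60,"tz":0,"spin":0},{"fingers":1,"tx":30,"ty":72,"tz":0,"spin":0},{"fingers":1,"tx":30,"ty":72,"tz":0,"spin":0}]'
python3 - <<'E'
from path import *
K,T=cam("wrist"); im,d=robot.get_image("wrist"); cv2.imwrite("pics/w6.png",im[:,:,::-1]);np.savez("w6.npz",im=im,d=d,K=K,T=T)
v,u=np.mgrid[:400,:640]; P=(np.linalg.inv(K)@np.stack([u.ravel(),v.ravel(),np.ones(u.size)]))*d.ravel(); W=(T[:3,:3]@P).T+T[:3,3]
e=W[:,:2]-C; B=np.c_[e[:,0]*np.cos(ya)+e[:,1]*np.sin(ya),-e[:,0]*np.sin(ya)+e[:,1]*np.cos(ya),W[:,2]]
for sg in(1,-1):
    s=(B[:,0]>-104)&(B[:,0]<-84)&(B[:,1]*sg>85)&(B[:,1]*sg<160)&(B[:,2]>50)&(B[:,2]<115); q=B[s]; print(sg,s.sum(),np.median(q,0).round(1) if s.any() else "")
print(box(robot.observe()["ee_pos"]))
E
```

```text
clock: 10.45
ee_pos: [387.2, -366.8, 169.5]
eef_rot: [0.254, 0.967, 0.0, -0.0]
ft_force: [-0.0, 0.6, -0.3]
opening: 0.004
clock: 12.7
ee_pos: [398.5, -285.7, 170.3]
eef_rot: [0.251, 0.968, -0.0, 0.0]
ft_force: [0.1, -0.2, 0.0]
opening: 0.005
1 328 [-94.6 138.2  76.6]
-1 331 [ -93.8 -135.6   78.3]
[-132.     2.7  169.9]
```

Both knobs are now at |y|≈137 mm and z≈72 to 76, about 1.0 rad each, so they are well clear. Now the lid: lower in front of the lip, touch it, and lift the first 0.3 rad.

```bash
python3 -m crank '[{"fingers":1,"tx":-10,"ty":-1,"tz":55,"spin":0},{"fingers":1,"tx":-15,"ty":-1,"tz":94,"spin":0},{"fingers":1,"tx":-20,"ty":-1,"tz":94,"spin":0},{"fingers":1,"tx":-25,"ty":-1,"tz":94,"spin":0},{"fingers":1,"tx":-30,"ty":-1,"tz":94,"spin":0},{"fingers":1,"tx":-33,"ty":-1,"tz":93,"spin":0},{"fingers":1,"tx":-36,"ty":-1,"tz":91,"spin":0},{"fingers":1,"tx":-37.5,"ty":-1,"tz":86,"spin":0},{"fingers":1,"tx":-39,"ty":-1,"tz":78,"spin":0},{"fingers":1,"tx":-41.5,"ty":-1,"tz":70,"spin":0},{"fingers":1,"tx":-44,"ty":-1,"tz":63,"spin":0},{"fingers":1,"tx":-47,"ty":-1,"tz":55.5,"spin":0},{"fingers":1,"tx":-50,"ty":-1,"tz":48,"spin":0},{"fingers":1,"tx":-50,"ty":-1,"tz":48,"spin":0}]'
cat > lid.py <<'E'
from path import *
v,u=np.mgrid[:400,:640]
for n in("scene","top"):
    K,T=cam(n); im,d=robot.get_image(n); np.savez(n+"_l.npz",im=im,d=d)
    P=(np.linalg.inv(K)@np.stack([u.ravel(),v.ravel(),np.ones(u.size)]))*d.ravel(); W=(T[:3,:3]@P).T+T[:3,3]
    e=W[:,:2]-C; B=np.c_[e[:,0]*np.cos(ya)+e[:,1]*np.sin(ya),-e[:,0]*np.sin(ya)+e[:,1]*np.cos(ya),W[:,2]]
    for y0,y1 in((40,95),(-95,-40)):
        s=(B[:,1]>y0)&(B[:,1]<y1)&(B[:,0]>-75)&(B[:,0]<160)&(B[:,2]>70)&(B[:,2]<260)
        q=B[s]
        for a in range(-70,160,30):
            r=q[(q[:,0]>=a)&(q[:,0]<a+30)]
            if len(r)>5: print(n,y0,a,len(r),"z",np.median(r[:,2]).round(),"max",np.percentile(r[:,2],95).round(),end="; ")
        print()
o=robot.observe();print(box(o["ee_pos"]),o["ft_force"].round(1),o["clock"])
E
python3 lid.py
```

```text
clock: 14.5
ee_pos: [437.7, -311.3, 122.6]
eef_rot: [0.252, 0.968, 0.001, -0.003]
ft_force: [-15.7, 4.0, 6.2]
opening: 0.009
scene 40 -70 79 z 82.0 max 88.0; scene 40 50 52 z 104.0 max 108.0; 
scene -95 -70 458 z 138.0 max 247.0; scene -95 -40 170 z 122.0 max 134.0; scene -95 -10 142 z 115.0 max 124.0; scene -95 20 119 z 108.0 max 115.0; scene -95 50 102 z 104.0 max 107.0; 
top 40 -70 90 z 244.0 max 248.0; top 40 -40 61 z 125.0 max 131.0; top 40 -10 118 z 117.0 max 126.0; top 40 20 151 z 108.0 max 116.0; top 40 50 164 z 103.0 max 107.0; 
top -95 20 141 z 107.0 max 114.0; top -95 50 160 z 103.0 max 109.0; 
[-85.8   0.6 122.2] [-15.3   4.    6.1] 14.6
```

The lid is lifting (~0.25 rad), but the contact force is about 17 N because I led too far in x. From here I'll lead upward instead to relieve it.

```bash
python3 -m crank '[{"fingers":1,"tx":3,"ty":0,"tz":-5,"spin":0},{"fingers":1,"tx":1,"ty":0,"tz":-12,"spin":0}]'
python3 -m crank '[{"fingers":1,"tx":-4,"ty":0,"tz":-7,"spin":0},{"fingers":1,"tx":-9,"ty":0,"tz":-14,"spin":0}]'
python3 lid.py
```

```text
clock: 14.85
ee_pos: [440.1, -312.1, 134.6]
eef_rot: [0.252, 0.968, -0.0, 0.0]
ft_force: [-1.4, 0.2, -1.6]
opening: 0.006
clock: 15.1
ee_pos: [447.5, -316.3, 148.6]
eef_rot: [0.252, 0.968, 0.0, -0.001]
ft_force: [-7.0, 2.0, 3.5]
opening: 0.007
scene 40 -70 142 z 83.0 max 244.0; scene 40 -40 92 z 80.0 max 85.0; scene 40 50 6 z 102.0 max 103.0; 
scene -95 -70 326 z 151.0 max 254.0; scene -95 -40 182 z 135.0 max 154.0; scene -95 -10 168 z 120.0 max 134.0; scene -95 20 126 z 111.0 max 121.0; scene -95 50 108 z 106.0 max 110.0; 
top 40 -40 6 z 139.0 max 143.0; top 40 -10 100 z 131.0 max 140.0; top 40 20 119 z 116.0 max 126.0; top 40 50 156 z 105.0 max 111.0; 
top -95 20 17 z 109.0 max 118.0; top -95 50 150 z 105.0 max 111.0; 
[-73.9   1.1 149.1] [-6.5  2.8  4.1] 15.2
```

```bash
python3 -m crank '[{"fingers":1,"tx":-5,"ty":0,"tz":-9,"spin":0},{"fingers":1,"tx":-10,"ty":0,"tz":-16,"spin":0},{"fingers":1,"tx":-15,"ty":0,"tz":-22,"spin":0},{"fingers":1,"tx":-20.5,"ty":0,"tz":-28,"spin":0}]'
python3 -m crank '[{"fingers":1,"tx":-6,"ty":0,"tz":-5,"spin":0},{"fingers":1,"tx":-12.5,"ty":0,"tz":-10,"spin":0},{"fingers":1,"tx":-19,"ty":0,"tz":-14,"spin":0},{"fingers":1,"tx":-26,"ty":0,"tz":-19,"spin":0}]'
python3 lid.py
```

```text
clock: 15.7
ee_pos: [466.3, -326.8, 176.2]
eef_rot: [0.252, 0.968, -0.0, 0.0]
ft_force: [-1.4, 0.6, -0.3]
opening: 0.006
clock: 16.2
ee_pos: [488.8, -339.4, 195.1]
eef_rot: [0.252, 0.968, 0.0, -0.0]
ft_force: [-3.0, 1.0, 1.9]
opening: 0.004
scene 40 -70 117 z 82.0 max 87.0; scene 40 -40 143 z 83.0 max 203.0; scene 40 -10 75 z 81.0 max 200.0; scene 40 20 51 z 80.0 max 85.0; scene 40 50 52 z 80.0 max 115.0; 
scene -95 -70 139 z 82.0 max 88.0; scene -95 -40 169 z 85.0 max 204.0; scene -95 -10 120 z 80.0 max 200.0; scene -95 20 111 z 80.0 max 87.0; scene -95 50 106 z 83.0 max 114.0; 
top 40 -70 25 z 83.0 max 88.0; top 40 50 64 z 114.0 max 128.0; top 40 80 11 z 99.0 max 103.0; 
top -95 -70 82 z 82.0 max 87.0; top -95 -40 35 z 79.0 max 85.0; 
[-26.3   1.1 195.3] [-2.   0.2  1. ] 16.3
```

The lid is near 0.85 rad with forces around 3 N. Continuing past upright.

```bash
python3 -m crank '[{"fingers":1,"tx":-6.5,"ty":0,"tz":-5,"spin":0},{"fingers":1,"tx":-13,"ty":0,"tz":-9,"spin":0},{"fingers":1,"tx":-19.5,"ty":0,"tz":-13,"spin":0},{"fingers":1,"tx":-26.5,"ty":0,"tz":-16,"spin":0},{"fingers":1,"tx":-33.5,"ty":0,"tz":-19,"spin":0},{"fingers":1,"tx":-40.5,"ty":0,"tz":-21,"spin":0},{"fingers":1,"tx":-48,"ty":0,"tz":-23,"spin":0}]'
python3 -m crank '[{"fingers":1,"tx":-7,"ty":0,"tz":-1.5,"spin":0},{"fingers":1,"tx":-14.5,"ty":0,"tz":-2.5,"spin":0},{"fingers":1,"tx":-22,"ty":0,"tz":-3.5,"spin":0},{"fingers":1,"tx":-29,"ty":0,"tz":-3.5,"spin":0},{"fingers":1,"tx":-36,"ty":0,"tz":-3.5,"spin":0},{"fingers":1,"tx":-43,"ty":0,"tz":-3.5,"spin":0},{"fingers":1,"tx":-50,"ty":0,"tz":-2.5,"spin":0},{"fingers":1,"tx":-57,"ty":0,"tz":-1.5,"spin":0},{"fingers":1,"tx":-63.5,"ty":0,"tz":0,"spin":0},{"fingers":1,"tx":-70,"ty":0,"tz":2,"spin":0},{"fingers":1,"tx":-70,"ty":0,"tz":2,"spin":0}]'
python3 lid.py; python3 - <<'E'
import numpy as np,cv2
a=np.load("scene_l.npz")["im"][120:300,280:480,::-1]; cv2.imwrite("pics/s7.png",cv2.resize(a,None,fx=3,fy=3))
E
```

```text
clock: 17.18
ee_pos: [530.9, -362.9, 218.1]
eef_rot: [0.252, 0.968, -0.0, 0.0]
ft_force: [-1.5, 0.0, 1.1]
opening: 0.01
clock: 18.55
ee_pos: [591.7, -396.9, 215.1]
eef_rot: [0.252, 0.968, 0.0, -0.0]
ft_force: [-0.4, -0.5, 0.2]
opening: 0.007
scene 40 -70 116 z 83.0 max 87.0; scene 40 -40 95 z 80.0 max 86.0; scene 40 -10 63 z 80.0 max 85.0; scene 40 20 51 z 79.0 max 86.0; scene 40 50 155 z 87.0 max 103.0; scene 40 80 346 z 138.0 max 172.0; scene 40 110 166 z 196.0 max 218.0; 
scene -95 -70 144 z 82.0 max 87.0; scene -95 -40 89 z 80.0 max 85.0; scene -95 -10 98 z 79.0 max 85.0; scene -95 20 108 z 80.0 max 85.0; scene -95 50 225 z 87.0 max 106.0; scene -95 80 394 z 141.0 max 176.0; scene -95 110 265 z 204.0 max 220.0; 
top 40 50 15 z 86.0 max 97.0; top 40 80 84 z 125.0 max 149.0; top 40 110 10 z 208.0 max 218.0; 
top -95 -70 63 z 81.0 max 88.0; top -95 -40 17 z 79.0 max 84.0; top -95 50 65 z 90.0 max 104.0; top -95 80 142 z 123.0 max 154.0; top -95 110 6 z 170.0 max 172.0; 
[ 90.5   1.3 215.7] [-0.3 -1.  -0. ] 18.65
```

View pics/s7.png

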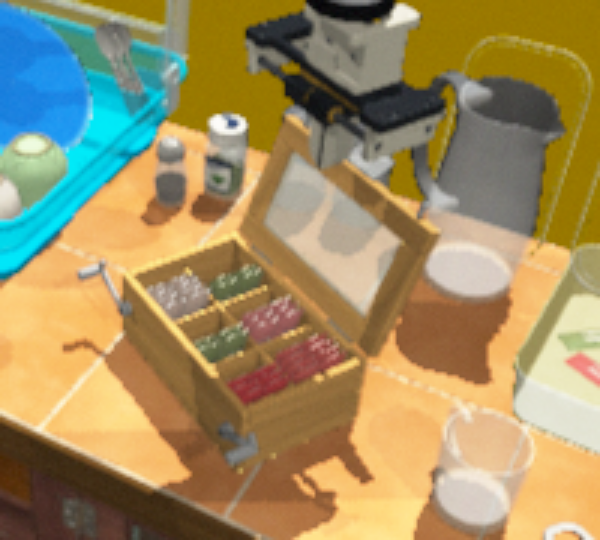

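The lid stands open leaning back, and both hooks lie swung out to the sides. I'm backing off forward and up, then running the final numeric checks.

```bash
python3 -m crank '[{"fingers":1,"tx":25,"ty":0,"tz":-10,"spin":0},{"fingers":1,"tx":60,"ty":0,"tz":-50,"spin":0},{"fingers":1,"tx":120,"ty":0,"tz":-80,"spin":0},{"fingers":1,"tx":180,"ty":0,"tz":-80,"spin":0},{"fingers":1,"tx":220,"ty":0,"tz":-80,"spin":0},{"fingers":1,"tx":220,"ty":0,"tz":-80,"spin":0},{"fingers":1,"tx":220,"ty":0,"tz":-80,"spin":0},{"fingers":1,"tx":220,"ty":0,"tz":-80,"spin":0}]'
python3 - <<'E'
from path import *
v,u=np.mgrid[:400,:640]
def cl(n,d):
    K,T=cam(n); P=(np.linalg.inv(K)@np.stack([u.ravel(),v.ravel(),np.ones(u.size)]))*d.ravel(); W=(T[:3,:3]@P).T+T[:3,3]
    e=W[:,:2]-C; return np.c_[e[:,0]*np.cos(ya)+e[:,1]*np.sin(ya),-e[:,0]*np.sin(ya)+e[:,1]*np.cos(ya),W[:,2]]
im,d=robot.get_image("scene"); B=cl("scene",d); A=cl("scene",np.load("scene0.npz")["d"])
s=(abs(B[:,1])<105)&(abs(B[:,1])>85)&(B[:,0]>65)&(B[:,0]<140)&(B[:,2]>110)&(B[:,2]<215); q=B[s]
k=np.polyfit(q[:,2],q[:,0],1); print("lid",s.sum(),np.pi/2+np.arctan(k[0]))
for n,D in(("before",A),("after",B)):
    f=(D[:,2]>25)&(D[:,2]<70)&(abs(D[:,1])<80)&(D[:,0]<-50)&(D[:,0]>-90); g=(D[:,2]>20)&(D[:,2]<70)&(abs(D[:,0])<50)&(D[:,1]<-95)&(D[:,1]>-125)
    p=np.polyfit(D[f,1],D[f,0],1); print(n,"front x",np.median(D[f,0]),"slope",p[0],"right y",np.median(D[g,1]))
for sg in(1,-1):
    h=(B[:,0]>-106)&(B[:,0]<-86)&(B[:,1]*sg>85)&(B[:,1]*sg<160)&(B[:,2]>50)&(B[:,2]<115); print("knob",sg,h.sum(),np.median(B[h],0).round(1))
g0=cv2.cvtColor(np.load("top0.npz")["im"],cv2.COLOR_RGB2GRAY);tp,_=robot.get_image("top");g1=cv2.cvtColor(tp,cv2.COLOR_RGB2GRAY)
df=cv2.absdiff(g0,g1)
for n,(a,b) in dict(mug=(458,245),cup=(279,275),saucer=(235,266),spoon=(181,270),shaker=(316,160)).items(): print(n,df[b-14:b+14,a-14:a+14].mean().round(1))
o=robot.observe(); print(o["ft_force"].round(1),o["clock"])
E
```

```text
clock: 19.65
ee_pos: [400.3, -290.0, 295.5]
eef_rot: [0.252, 0.968, 0.0, 0.0]
ft_force: [0.6, 1.3, -0.7]
opening: 0.004
lid 398 1.9233268941263615
before front x -66.69948920693126 slope 0.008073494106842815 right y -110.05136807327001
after front x -66.79908173630785 slope 0.010497435522751659 right y -109.93014140411563
knob 1 19 [-94.2 137.3  76.4]
knob -1 32 [ -95.2 -141.4   78.6]
mug 5.9
cup 6.9
saucer 5.6
spoon 6.1
shaker 4.9
[-0.6  0.7 -0.2] 19.75
```

Everything checks out, so I'm handing it in.

```bash
python3 -c "
from rig import robot
print(robot.close_job())"
```

```text
the job is handed in; nothing more can be done
None
```

The tea box is open and the job is handed in, at about 20 s on the robot's clock; no verdict was reported. With the fingers closed, I swung both hooks out and pushed the lid up by its lip and past upright. It fell onto its stop, and I backed the arm away.

**Last checks:**
- **Lid:** it measures 1.92 rad, resting on its stop.
- **Hooks:** both knobs are about 137–141 mm to the side of the box's centre, which is roughly 1.0 rad each.
- **Box:** its front and side faces moved by about 0.1 mm.
- **Tableware:** before-and-after pictures show only small brightness differences at the mug, cup, saucer, spoon and shaker, so none appears to have moved.
- **Contact:** the wrist force is near zero, and the arm is clear.

**What disagreed or went wrong:**
- **First hook pass:** it only reached about 0.33 rad. The closed fingertips sit about 15 mm behind the TCP, not 11 mm ahead as the text says. Two cameras confirmed this, and I redid both hooks lower.
- **First lid push:** it briefly read about 17 N, against the 25 N limit. I changed to lifting ahead of the push, and later readings were 8.5 N or less.
- **First move call:** it was refused for a missing field and moved nothing.

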